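# Slide one block out of the row and clamp it in the jig

## Task

Slide the middle one of the three touching steel blocks out of its row, along the lane of the jig, until it sits home against the stop screw: feel for the screw with a light push and do not ram it. Keep the block down on the plate and leave the two other blocks where they are. Then swing the cam lever fully round to clamp the block against the long rail, and let go.

Things in the scene. Friction and masses are not known exactly. Their poses are not given: they have to be found in the camera images.
- jig: Fixed aluminium base plate 272 x 164 x 10 mm with a clamping lane. Origin on the bench under the place of the block row; z up, x along the lane, the way the block is to be pushed, y to the left of it. The plate reaches from x = -55 to 217 mm, y = -82 to 82 mm; its top, on which the blocks lie, is 10 mm above the origin.
- lane_mouth (a point): Middle of the lane's mouth on the plate's top, at x = 42, y = 0, z = 10 mm of the jig. The lane is 49 mm wide (jig y = -24.5 to 24.5 mm). On its left is the long rail (the datum), jig x = 42 to 170 mm, on its right a short guide rail, x = 42 to 84 mm; both 14 mm thick, 12 mm above the plate, with flared mouths.
- screw_exit (a point): Where the stop screw leaves its steel bracket towards the lane: jig x = 177, y = 0, z = 25 mm (15 mm above the plate). The bracket is 44 mm wide (y), 32 mm high. The screw's dark round nose, a 10 mm ball (geom screw_nose), points back along the lane. Its setting is not measured: the tip lies anywhere from jig x = 127 to 163 mm; only touch tells. Rigid; push on it with less than 20 N.
- block_middle: The block to move: ground steel, 60 mm long (x), 46 wide (y), 30 high, 0.4 to 0.85 kg, two small dark tapped holes in its top. Origin at the centre of its underside, z up, x along its length, which starts along the lane, about centred before it. It lies loose on the plate, touching a like block on either side. 2 to 6 N on its rear end slide it.
- block_nose (a point): Centre of the front (+x) end face of the middle block, 15 mm above its underside, where it meets the stop screw.
- block_near: Outer block of the row on the right-hand (-y, cam lever) side of the middle one, same shape and origin. It must stay where it is (within 4 mm).
- block_far: Outer block of the row on the left-hand (+y) side of the middle one, same shape and origin. It must stay where it is (within 4 mm).
- cam_lever (a joint): Angle of the cam lever (rad) about an upright pin; 0 is open, it grows clockwise seen from above and stops at 1.65; starts at 0 to 0.2. At 0 the lever points from its pin at -0.70 rad from the jig's +x (towards -y). A disc off centre below it presses the block at home against the long rail, tight from about 1.2 on; it stays where it is left (friction 0.12 N m).
- cam_pivot (a point): Point on the lever's pin at the height of the lever, at x = 115, y = -40, z = 40 mm in the jig's frame. The dark flat lever (11 mm wide) lies 37 to 45 mm above the bench.
- lever_grip (a point): Middle of the upright black round grip at the end of the lever, 75 mm from the pin; the grip is 17 mm in diameter and reaches from 37 to 69 mm above the bench. It can be pushed or pinched from above.

How it is judged:
On the way, in this order (a step that is already met when the one before it is completed fails the run):
1. the middle block has been slid down the lane and sits home against the stop screw, the cam lever still open (distance between block_nose and screw_nose below 0.007 m and value of joint cam_lever below 0.5 rad), for 0.2 s.
2. the cam lever has been swung round (value of joint cam_lever above 1.25 rad), for 0.2 s.
At the end, for the whole second after the job is handed in: The middle block rests against the stop screw (nose face within about 1.5 mm of the screw), clamped by the cam lever (at 1.25 rad or more) against the long rail (within about 1.5 mm, square within 0.04 rad); the two other blocks are within 4 mm of where they lay (distance between block_nose and screw_nose below 0.007 m and y of block_middle in the frame of jig above 0 m and angle between the x axis of block_middle and the x axis of jig, either way round below 0.04 rad and value of joint cam_lever above 1.25 rad and distance of each of block_near, block_far from where it was at the start of the episode below 0.004 m and linear speed of block_middle below 0.01 m/s); the robot touches nothing.
It fails at once if the block is pushed into the stop screw with more than 20 N (before the lever is swung) (contact force between block_middle and screw_nose above 20 N and value of joint cam_lever below 0.5 rad).
It fails at once if the middle block is lifted more than 6 mm off the plate (z of block_middle in the frame of jig above 0.016 m).
It fails at once if an outer block is moved by more than 4 mm (distance of any of block_near, block_far from where it was at the start of the episode above 0.004 m).
It also fails if it takes over 48 s, if anything falls off the work surface, if the arm or the gripper's body presses on something with over 40 N, if the wrist force passes 120 N, or if a joint passes its speed limit or range.

## Robot

A 6-joint arm with a two-finger parallel gripper is mounted at the origin on a cart in front of the work surface, level with it; the furniture and walls round the work are solid. World frame = base frame: x ahead of the robot, y to its left, z up, the work surface at z = 0. Lengths are in m, angles in rad, forces in N, time in s.
With the tool pointing down it reaches from about 0.375 to 0.925 m from the base axis. Payload 5.7 kg.
Tool frame: the origin (TCP) lies midway between the tips of the shut fingers; the grasp point (between the pads) lies 19 mm behind it; z points along the fingers, x is the direction in which the jaws open and shut, and the axes are right-handed (so a half turn about z gives the same grasp; the last joint's range is limited). The gripper opens to 88 mm and grips with 3 to 60 N. Pads are 20 mm wide; open, the fingers measure 115 mm over their backs; the gripper's body (75 mm by 178 mm) begins 61 mm behind the grasp point.
Start: joints at [-1.314, 0.359, 1.51, -0, 1.272, -0.115], TCP at [0.218, -0.559, 0.223] pointing down, gripper open.
Joint ranges: [-2.97, 2.97], [-1.01, 2.36], [0.21, 2.38], [-0.96, 4.11], [0.2, 2.71], [-2.98, 2.98]. Speed limits (rad/s): [2.39, 2.39, 3.14, 3.14, 3.14, 3.14].

## Interface

Orientations are given as a unit quaternion [x, y, z, w].
In Python, from bench import move_ptp, servo_line, goto_joints, move_gripper, sleep, inverse_kinematics, capture, PlanningError, close_job, spot_in, silhouettes, current_clock, current_joint_pos, current_qvel, current_joint_torque, current_position, current_orientation, current_force, current_torque, current_finger_gap gives the robot as it stands. Calls block until the motion is done:
- move_ptp(position, orientation): joint-space move of the TCP to a pose.
- servo_line(position, orientation=None, rate=0.15, contact_N=None): straight line of the TCP; orientation=None keeps the orientation; rate is the mean speed in m/s. With contact_N (N) it stops when the force on the tool has changed by that much, and returns True; else False.
- goto_joints(angles): joint-space move.
- move_gripper(opening): finger opening in m; the grip force is fixed at half the most; returns when the fingers have stopped.
- sleep(seconds).
- inverse_kinematics(position, orientation): joint angles nearest the present ones, or None.
- capture(name): name is "side" or "top" or "wrist"; returns a dict with "image" (384x512x3 uint8, blue, green, red), "range_z" (384x512 float32, m along the optical axis (not along the pixel's ray), 0 where there is no reading), "intrinsics" (3x3 intrinsics, pixels), "k1" (the pictures are not rectified: a ray, as slopes to the right and down, at radius r is drawn at 1 + k1 r^2 times it, then the intrinsics apply), "R" (3x3) and "t" (3): a world point X has camera coordinates R X + t. Camera axes: x right, y down, z forward; pixel columns grow to the right and rows downward; lengths in m; the calibration is good to about 2 mm. A picture is of the moment at which its call begins.
A pose or a line that the arm cannot do raises PlanningError and nothing moves.
- close_job(): hands the job in, once; it reports no verdict.
Trained networks look in the newest picture that a camera, given by its name, has taken for a name from the list of things; names that differ only in an ending like _2 or _b are one class to them, and where a whole thing is asked for, a point or a joint stands for the part that bears it (a point fixed in the world has none). Each returns a list of dicts, best first, with "conf" (0 to 1); they miss things now and then, are a little off and sometimes report something else, mostly with a low value. They report only what shows in the picture. A call takes as long as a camera call.
- spot_in(camera, query): "xy" ([column, row] in pixels, amid what is visible of it).
- silhouettes(camera, query): "region" (384x512 bool, what is visible of it) and "xy" ([column, row] in pixels, amid what is visible of it).
Readings, each from a call of its own:
- current_clock(): time.
- current_joint_pos(): joint angles.
- current_qvel(): joint speeds.
- current_joint_torque(): joint torques, N m.
- current_position(): TCP position.
- current_orientation(): TCP orientation.
- current_force(): force on the tool from outside, world axes, zero at the start.
- current_torque(): the same for the moment, N m.
- current_finger_gap(): finger opening in m.
Only numpy, scipy, OpenCV 4.12 (cv2) and the standard library are available. Lean on these libraries where they do the work, as an engineer would, in place of code of your own. Each camera call takes 0.05 s, during which the arm holds its last target.

## Working session

There is one attempt and no reset: what is moved stays moved. The work goes in short steps, each a Python script; the robot and the scene stay as the last script left them, time stands still between calls to the robot, and variables do not carry over. Pictures are saved under pics/ and viewed, and the job is handed in when it is done.

```bash
ls; mkdir -p pics
cat > h.py <<'E'
import numpy as np, cv2
from bench import *
def ray(c,px):
    K=c["intrinsics"]; u=(px[0]-K[0,2])/K[0,0]; v=(px[1]-K[1,2])/K[1,1]
    x,y=u,v
    for _ in range(20):
        f=1+c["k1"]*(x*x+y*y); x,y=u/f,v/f
    return np.array([x,y,1.])
def at_depth(c,px,d): return c["R"].T@(ray(c,px)*d-c["t"])
def at_z(c,px,z):
    d=c["R"].T@ray(c,px); o=-c["R"].T@c["t"]; return o+d*(z-o[2])/d[2]
def cloud(c):
    K=c["intrinsics"]; h,w=c["range_z"].shape
    uu,vv=np.meshgrid(np.arange(w),np.arange(h)); u=(uu-K[0,2])/K[0,0]; v=(vv-K[1,2])/K[1,1]
    x,y=u.copy(),v.copy()
    for _ in range(20):
        f=1+c["k1"]*(x*x+y*y); x,y=u/f,v/f
    d=c["range_z"]; P=np.stack([x*d,y*d,d],-1)-c["t"]
    return P@c["R"]
def proj(c,X):
    p=c["R"]@np.asarray(X)+c["t"]; x,y=p[:2]/p[2]; f=1+c["k1"]*(x*x+y*y); K=c["intrinsics"]
    return K[0,0]*x*f+K[0,2],K[1,1]*y*f+K[1,2]
E
python3 - <<'E'
from h import *
print(current_clock(),current_position(),current_orientation(),current_force())
for n in ("top","side","wrist"):
    c=capture(n); cv2.imwrite(f"pics/{n}0.png",c["image"]); 
    np.savez(f"{n}0.npz",**c)
    print(n,-c["R"].T@c["t"],c["k1"])
    for q in ("block_middle","block_near","block_far","jig","cam_lever","lever_grip","screw_exit","lane_mouth","block_nose"):
        r=spot_in(n,q); print(q,[(np.round(a["xy"]),round(a["conf"],2)) for a in r[:4]])
E
```

```text
pics
0.0 [ 0.21780225 -0.55833918  0.22179995] [ 8.25622456e-01 -5.64222227e-01 -6.95338686e-04 -5.96295575e-04] [-0.19065195 -0.2776963   0.5058883 ]
top [0.46302773 0.09899485 0.89730011] -0.04072400923147334
block_middle [(array([214., 179.]), 0.73)]
block_near [(array([212., 195.]), 0.92)]
block_far [(array([213., 199.]), 0.65), (array([216., 155.]), 0.64)]
jig [(array([271., 193.]), 0.72)]
cam_lever [(array([276., 220.]), 0.57)]
lever_grip [(array([273., 222.]), 0.58)]
screw_exit [(array([271., 194.]), 0.88)]
lane_mouth [(array([271., 196.]), 0.59)]
block_nose [(array([214., 178.]), 0.83)]
side [0.35141818 0.7763392  0.5703426 ] -0.08162605503280644
block_middle [(array([218., 226.]), 0.97)]
block_near [(array([238., 234.]), 0.85)]
block_far [(array([199., 223.]), 0.89)]
jig [(array([253., 205.]), 0.98)]
cam_lever [(array([279., 193.]), 0.75)]
lever_grip []
screw_exit [(array([199., 222.]), 0.71), (array([254., 207.]), 0.61)]
lane_mouth [(array([254., 210.]), 0.6), (array([217., 226.]), 0.3)]
block_nose [(array([220., 227.]), 0.62)]
wrist [ 0.28825557 -0.53128702  0.38487946] -0.055816366297607965
block_middle []
block_near []
block_far []
jig []
cam_lever []
lever_grip []
screw_exit []
lane_mouth []
block_nose []
```

Run:
```python
import cv2
a=cv2.imread("pics/top0.png")[130:260,150:350]; cv2.imwrite("pics/top0c.png",cv2.resize(a,None,fx=4,fy=4,interpolation=cv2.INTER_CUBIC))
a=cv2.imread("pics/side0.png")[150:280,150:350]; cv2.imwrite("pics/side0c.png",cv2.resize(a,None,fx=4,fy=4,interpolation=cv2.INTER_CUBIC))
```

```text
(no output)
```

View pics/top0c.png

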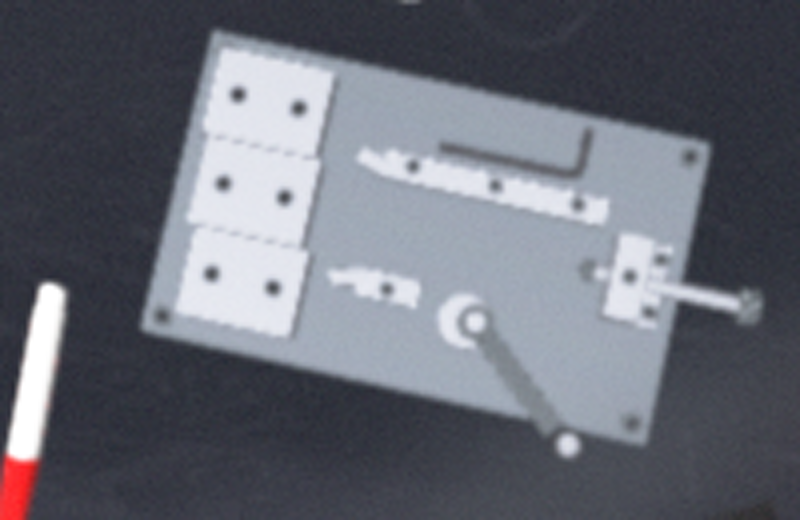

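View pics/side0c.png

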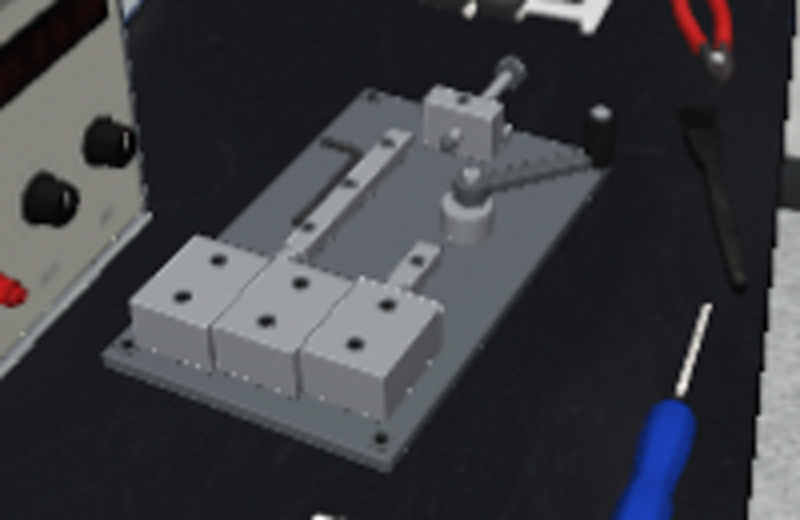

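View pics/top0.png

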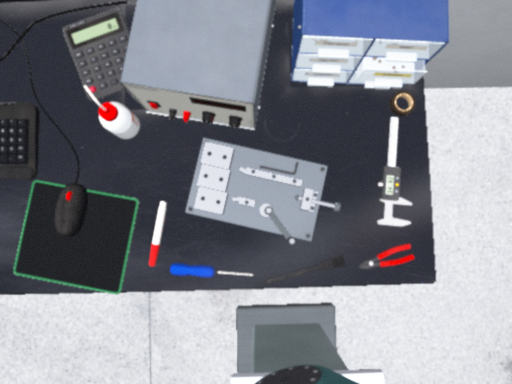

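The top view shows the row of blocks at about (213,178), lane running image-right and slightly down, the screw bracket at about (307,200), and the lever pin at (268,210) with its grip at (292,241). Next I fit the jig pose.

```bash
cat > fit.py <<'E'
from h import *
from scipy.optimize import least_squares
c=dict(np.load("top0.npz")); 
def px(u,v,ox=150,oy=130,s=4): return ((u+.5)/s-.5+ox,(v+.5)/s-.5+oy)
J=[(-55,82,10),(217,82,10),(217,-82,10),(-55,-82,10),(177+0,0,42)]
pts=[px(215,30),px(710,143),px(645,443),px(143,328)]
for p in pts: print(np.round(at_z(c,p,.01),4))
def w(p,X): X=np.array(X)/1000; a=p[2]; return np.array([p[0]+np.cos(a)*X[0]-np.sin(a)*X[1],p[1]+np.sin(a)*X[0]+np.cos(a)*X[1],X[2]])
f=lambda p:np.ravel([at_z(c,q,.01)[:2]-w(p,X)[:2] for q,X in zip(pts,J)])*1000
A=at_z(c,pts[0],.01);B=at_z(c,pts[1],.01)
a0=np.arctan2(B[1]-A[1],B[0]-A[0])
r=least_squares(f,[A[0],A[1],a0]); print(r.x,np.round(r.fun,1))
im=cv2.resize(c["image"][130:260,150:350],None,fx=4,fy=4,interpolation=cv2.INTER_CUBIC)
T=[(-55,82,10),(217,82,10),(217,-82,10),(-55,-82,10),(115,-40,45),(42,24.5,22),(170,24.5,22),(42,-24.5,22),(84,-24.5,22),(-30,23,40),(-30,-23,40),(30,23,40),(30,-23,40),(30,69,40),(30,-69,40),(177,22,42),(177,-22,42)]
for X in T:
    u,v=proj(c,w(r.x,X)); cv2.circle(im,(int((u-150+.5)*4),int((v-130+.5)*4)),3,(0,0,255),1)
cv2.imwrite("pics/fit0.png",im)
P=cloud(c); m=c["range_z"]>0
for q in ("plate",(250,178)),("block",(214,178)),("instr",(200,50)),("instr2",(200,100)),("blueunit",(370,30)): print(q, P[q[1][1],q[1][0]] if 0 else P[q[1][1],q[1][0]])
E
python3 fit.py
```

```text
[0.6527 0.2053 0.01  ]
[ 0.5851 -0.0554  0.01  ]
[ 0.4285 -0.015   0.01  ]
[0.4955 0.2456 0.01  ]
[ 0.56067788  0.17357785 -1.82327677] [-1.1 -1.1 -0.8  1.7  1.4  1.1  0.5 -1.7]
('plate', (250, 178)) [0.56270931 0.10847898 0.0092609 ]
('block', (214, 178)) [0.56123443 0.18140569 0.04013098]
('instr', (200, 50)) [0.76432324 0.18636642 0.19779871]
('instr2', (200, 100)) [0.68377543 0.19056753 0.1738202 ]
('blueunit', (370, 30)) [ 0.78029969 -0.0992828   0.22536767]
```

View pics/fit0.png

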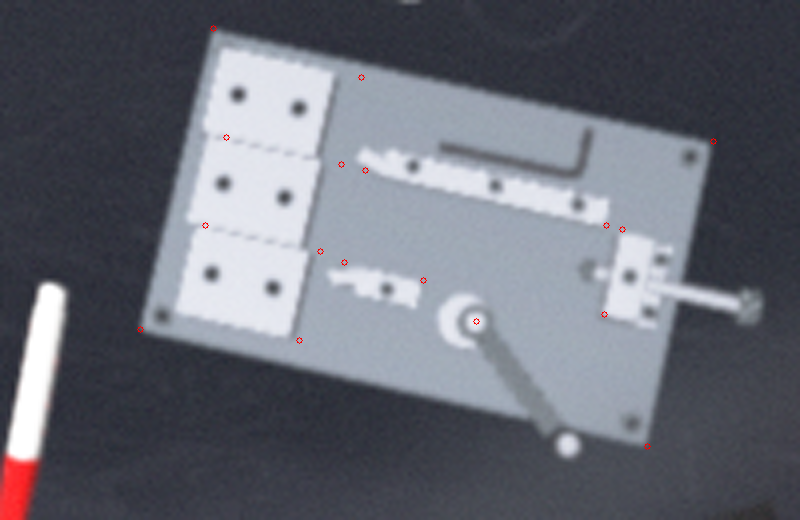

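```bash
cat >> h.py <<'E'
from scipy.spatial.transform import Rotation as Ro
def quat(yaw): # tool x axis at world yaw, z down
    x=np.array([np.cos(yaw),np.sin(yaw),0]); z=np.array([0,0,-1.]); return Ro.from_matrix(np.stack([x,np.cross(z,x),z],1)).as_quat()
JP=[0.56068,0.17358,-1.82328]
def w(X,p=None):
    p=JP if p is None else p
    X=np.array(X)/1000; a=p[2]; return np.array([p[0]+np.cos(a)*X[0]-np.sin(a)*X[1],p[1]+np.sin(a)*X[0]+np.cos(a)*X[1],X[2]])
E
python3 - <<'E'
from h import *
c=dict(np.load("top0.npz")); P=cloud(c); m=(c["range_z"]>0)&(P[...,2]>.06)&(P[...,2]<.3)&(P[...,1]>.05)&(P[...,1]<.4)&(P[...,0]>.5)
print(P[m][:,0].min(), np.percentile(P[m][:,0],[0.2,1,2]))
c=dict(np.load("wrist0.npz")); print(c["R"], c["intrinsics"])
for s in (0,np.pi):
  for X in ([-60,0,120],[-60,0,22],[90,0,22],[60,0,200],[172,-88,60],[62,-93,60]):
    q=inverse_kinematics(w(X),quat(JP[2]+s)); print(s,X,None if q is None else np.round(q,2))
E
```

```text
0.6547346872918142 [0.6562828  0.66171812 0.66783368]
[[ 3.63345495e-01 -9.31654128e-01 -7.97705905e-04]
 [-8.94990634e-01 -3.49284298e-01  2.77474764e-01]
 [-2.58789136e-01 -1.00105266e-01 -9.60732595e-01]] [[284.65794177   0.         251.40655458]
 [  0.         284.65794177 195.17630261]
 [  0.           0.           1.        ]]
0 [-60, 0, 120] [ 0.27  0.49  1.57 -0.    1.08  2.09]
0 [-60, 0, 22] [ 0.27  0.62  1.64 -0.    0.88  2.09]
0 [90, 0, 22] [ 0.03  0.54  1.82 -0.    0.78  1.86]
0 [60, 0, 200] [ 0.08  0.32  1.63 -0.    1.19  1.91]
0 [172, -88, 60] [-0.09  0.37  2.04 -0.    0.74  1.73]
0 [62, -93, 60] [ 0.15  0.41  1.95 -0.    0.79  1.97]
3.141592653589793 [-60, 0, 120] [ 0.27  0.49  1.57 -0.    1.08 -1.05]
3.141592653589793 [-60, 0, 22] [ 0.27  0.62  1.64 -0.    0.88 -1.05]
3.141592653589793 [90, 0, 22] [ 0.03  0.54  1.82 -0.    0.78 -1.29]
3.141592653589793 [60, 0, 200] [ 0.08  0.32  1.63 -0.    1.19 -1.23]
3.141592653589793 [172, -88, 60] [-0.09  0.37  2.04 -0.    0.74 -1.41]
3.141592653589793 [62, -93, 60] [ 0.15  0.41  1.95 -0.    0.79 -1.17]
```

Run:
```python
from h import *
JQ=quat(JP[2]+np.pi)
move_ptp(w([50,30,190]),JQ); move_gripper(0.0)
c=capture("wrist"); np.savez("w1.npz",**c); cv2.imwrite("pics/w1.png",c["image"])
print(current_clock(),current_position(),-c["R"].T@c["t"])
im=c["image"].copy()
for X in [(-55,82,10),(217,82,10),(217,-82,10),(-55,-82,10),(115,-40,45),(42,24.5,22),(170,24.5,22),(42,-24.5,22),(84,-24.5,22),(177,22,42),(177,-22,42)]:
    u,v=proj(c,w(X)); cv2.circle(im,(int(u+.5),int(v+.5)),3,(0,0,255),1)
cv2.imwrite("pics/w1f.png",cv2.resize(im,(800,600)))
for q in ("block_middle","lever_grip","cam_lever"):
    for a in silhouettes("wrist",q)[:3]: print(q,np.round(a["xy"]),a["conf"],a["region"].sum())
```

```text
5.6 [0.57723057 0.11768083 0.19000401] [0.50246413 0.13671317 0.35224575]
block_middle [304. 156.] 0.87 2322
lever_grip [166. 102.] 0.82 1577
cam_lever [166. 104.] 0.96 1753
```

View pics/w1f.png

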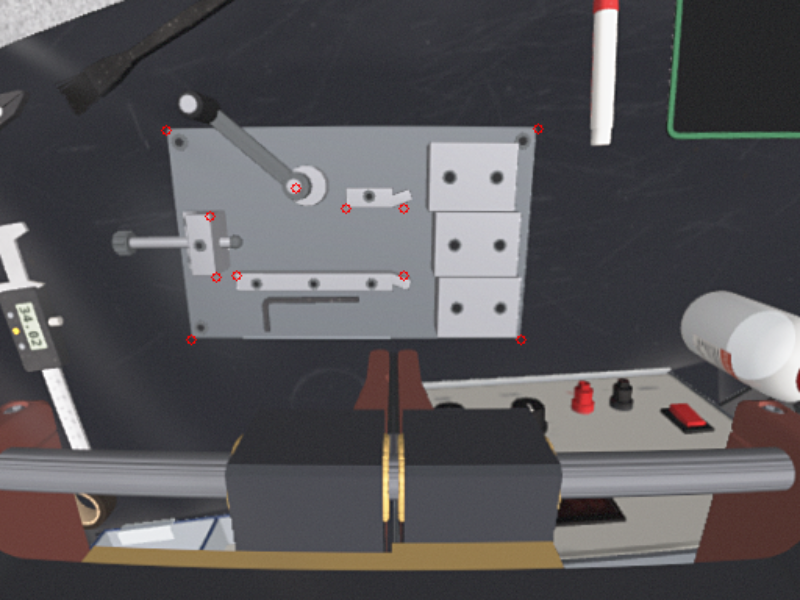

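The wrist view matches the fit to within about 2 mm. The middle block's top spans roughly (434–519, 211–276) in the 800 px picture, and the lever grip is at (190,103). I measure these next.

Run:
```python
from h import *
c=dict(np.load("w1.npz"))
def inj(p):
    d=np.array(p[:2])-JP[:2]; a=JP[2]; return np.round([1000*(np.cos(a)*d[0]+np.sin(a)*d[1]),1000*(-np.sin(a)*d[0]+np.cos(a)*d[1])],1)
g=lambda u,v,z:inj(at_z(c,((u+.5)*.64-.5,(v+.5)*.64-.5),z))
for n,p,z in [("plate",(166,129),.01),("plate",(537,129),.01),("plate",(521,339),.01),("plate",(191,339),.01),("hole",(454,245),.04),("hole",(500,244),.04),("nh",(449,177),.04),("nh",(497,177),.04),("fh",(457,308),.04),("fh",(500,308),.04),
 ("pin",(296,187),.045),("grip top",(189,102),.069),("rail",(236,272),.022),("rail",(392,273),.022),("scr nose",(237,241),.025),
 ("bl",(435,211),.04),("bl",(520,212),.04),("bl",(519,276),.04),("bl",(433,276),.04)]: print(n,g(*p,z))
print(current_finger_gap())
im=cv2.resize(c["image"][60:220,100:345],None,fx=3.2,fy=3.2,interpolation=cv2.INTER_CUBIC); cv2.imwrite("pics/w1z.png",im)
```

```text
plate [216.6 -82.6]
plate [-55.  -81.5]
plate [-55.5  81.2]
plate [217.4  81.3]
hole [ 6.9 -0.7]
hole [-25.6  -1.5]
nh [ 12. -47.]
nh [-20.7 -47.2]
fh [ 3.  45.6]
fh [-28.7  45.6]
pin [115.1 -40.7]
grip top [172.  -91.5]
rail [169.6  22.3]
rail [50.7 23.3]
scr nose [165.5  -1.7]
bl [ 20.9 -24.3]
bl [-38.2 -23.8]
bl [-40.9  21.6]
bl [21.2 21.7]
0.000617674229550595
```

View pics/w1z.png

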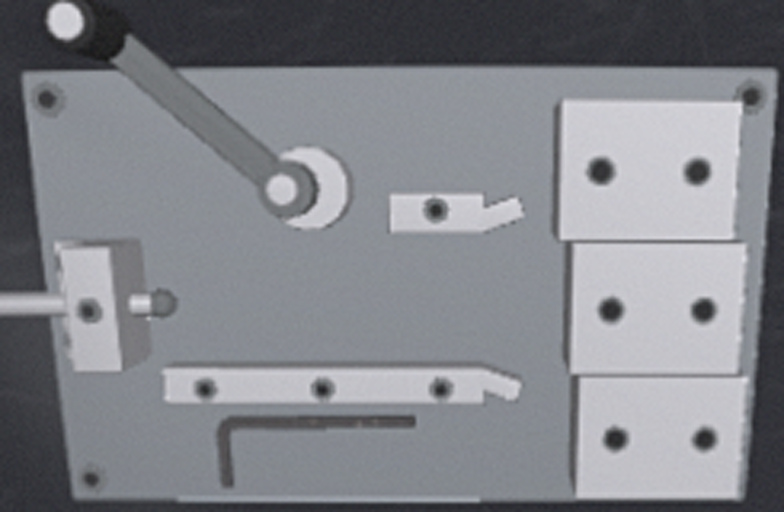

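Run:
```python
from h import *
JQ=quat(JP[2]+np.pi)
move_ptp(w([-66,0,80]),JQ); print(current_clock())
servo_line(w([-66,-.3,21]),rate=.12); print(current_clock(),current_force())
r=servo_line(w([-48,-.3,21]),rate=.02,contact_N=1.2)
d=current_position()-np.array([*JP[:2],0]); a=JP[2]
print(r,current_clock(),np.cos(a)*d[0]+np.sin(a)*d[1],current_force(),current_joint_torque())
```

```text
6.4417
7.0833 [ 0.28094963 -0.7710282   0.62823051]
True 7.9417 -0.04819610183871671 [1.07855454 1.25998003 1.78464181] [-4.70593628e-01 -5.77775145e+01 -1.76408976e+01 -1.95669942e-01
  3.65733001e-01 -1.02901290e-02]
```

```bash
cat >> h.py <<'E'
def jx(p): d=np.array(p[:2])-JP[:2]; a=JP[2]; return np.round([1000*(np.cos(a)*d[0]+np.sin(a)*d[1]),1000*(-np.sin(a)*d[0]+np.cos(a)*d[1])],1)
def fj():
    f=current_force(); a=JP[2]; return np.round([np.cos(a)*f[0]+np.sin(a)*f[1],-np.sin(a)*f[0]+np.cos(a)*f[1],f[2]],1)
E
python3 - <<'E'
from h import *
for x in (-35,-15,15):
    r=servo_line(w([x,-.3,21]),rate=.04,contact_N=9); print(r,current_clock(),jx(current_position()),fj())
    if r: break
c=capture("wrist"); cv2.imwrite("pics/p1.png",c["image"])
c=capture("side"); cv2.imwrite("pics/p1s.png",cv2.resize(c["image"][130:290,150:350],None,fx=4,fy=4))
c=capture("top"); cv2.imwrite("pics/p1t.png",cv2.resize(c["image"][130:260,150:350],None,fx=4,fy=4))
E
```

```text
False 8.4167 [-34.2  -0.6] [ 0.3  0.8 -0.4]
False 9.0667 [-14.4  -0.4] [0.2 0.3 0.9]
False 9.9667 [15.6 -0.5] [-0.4  0.   0.8]
```

View pics/p1.png

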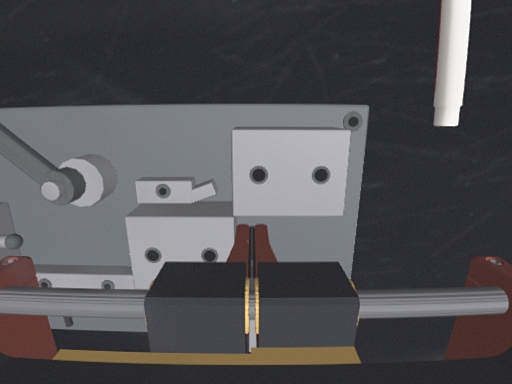

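View pics/p1s.png

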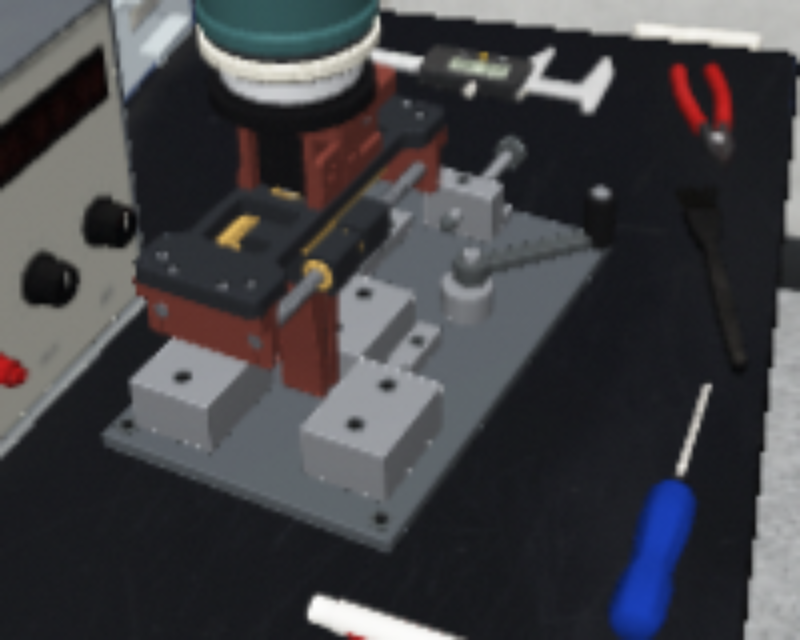

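The middle block has entered the lane squarely (holes at (152,255) and (209,255)), and the outer blocks look unmoved.

Run:
```python
from h import *
r=servo_line(w([52,0,21]),rate=.035,contact_N=9); print(r,current_clock(),jx(current_position()),fj())
if not r:
    r=servo_line(w([106,0,21]),rate=.012,contact_N=8); print(r,current_clock(),jx(current_position()),fj())
c=capture("wrist"); cv2.imwrite("pics/p2.png",c["image"])
c=capture("side"); cv2.imwrite("pics/p2s.png",cv2.resize(c["image"][130:290,150:350],None,fx=4,fy=4))
c=capture("top"); cv2.imwrite("pics/p2t.png",cv2.resize(c["image"][130:260,150:350],None,fx=4,fy=4))
print(fj())
```

```text
False 11.325 [52.3 -0.1] [0.1 0.6 0.1]
True 14.375 [93.2  0.2] [-1.5  0.1  0.9]
[-0.6  0.5  0.4]
```

View pics/p2.png

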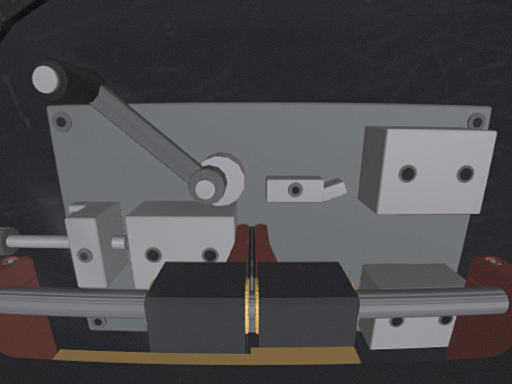

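View pics/p2t.png

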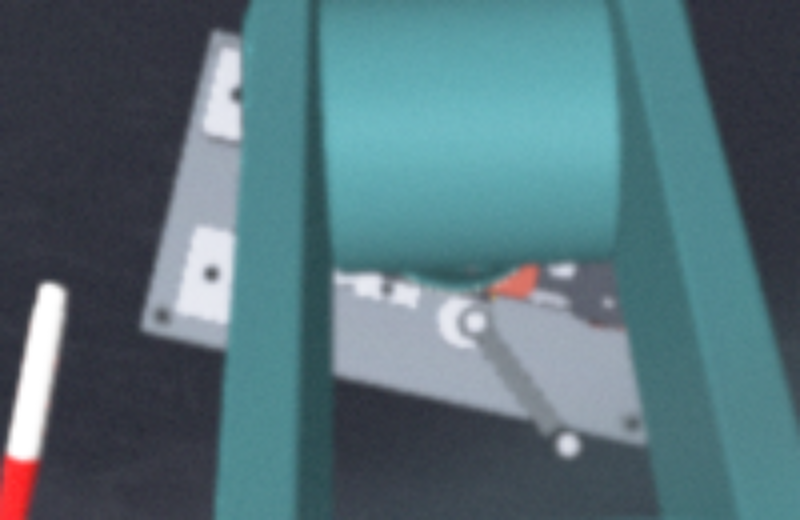

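The block nose is at the screw, with the TCP stopped at jig x of 93 mm. I repeat the light push to confirm.

Run:
```python
from h import *
r=servo_line(w([98,0,21]),rate=.01,contact_N=8); print(r,current_clock(),jx(current_position()),fj())
sleep(.25); print(fj())
c=capture("wrist"); np.savez("p3.npz",**c); cv2.imwrite("pics/p3.png",cv2.resize(c["image"][60:300,0:300],None,fx=2.5,fy=2.5))
servo_line(w([87,0,21]),rate=.05); servo_line(w([87,0,100]),rate=.2)
print(current_clock())
# plan lever: IK of arc with jaws along tangent
for s in (0,np.pi):
  for q in (0.05,.5,.9,1.3,1.62):
    th=-.7-q; X=[115+75*np.cos(th),-40+75*np.sin(th),47]
    yaw=JP[2]+th+np.pi/2+s
    k=inverse_kinematics(w(X),quat(yaw)); print(round(s,1),q,None if k is None else np.round(k,2))
```

```text
True 14.8333 [93.1  0. ] [-1.1  0.6  0.8]
[-1.6  0.9  1. ]
15.95
0 0.05 [-0.09  0.39  2.05 -0.    0.7   0.92]
0 0.5 [-0.01  0.38  2.07 -0.    0.69  1.44]
0 0.9 [ 0.06  0.39  2.05 -0.    0.7   1.91]
0 1.3 [ 0.11  0.41  2.01 -0.    0.72  2.37]
0 1.62 [ 0.14  0.43  1.96 -0.    0.75  2.72]
3.1 0.05 [-0.09  0.39  2.05 -0.    0.7  -2.23]
3.1 0.5 [-0.01  0.38  2.07 -0.    0.69 -1.7 ]
3.1 0.9 [ 0.06  0.39  2.05 -0.    0.7  -1.23]
3.1 1.3 [ 0.11  0.41  2.01 -0.    0.72 -0.77]
3.1 1.62 [ 0.14  0.43  1.96 -0.    0.75 -0.42]
```

View pics/p3.png

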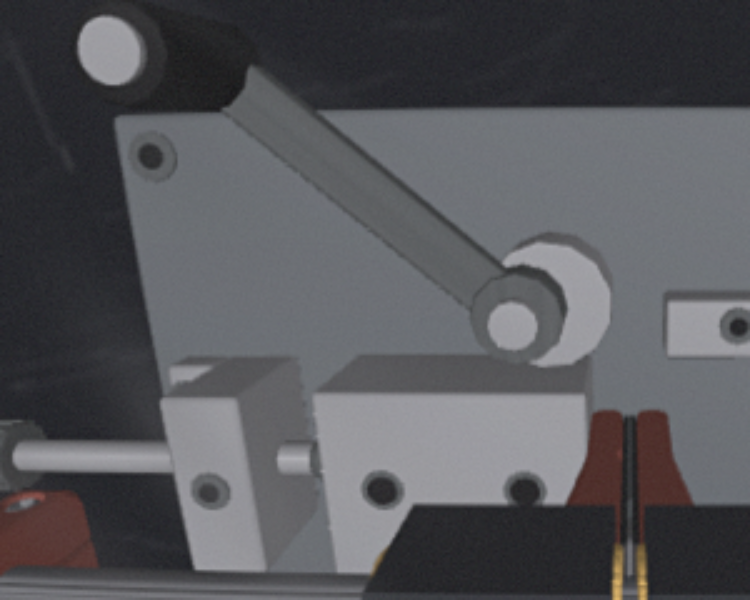

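Two light pushes stopped at the same place (93.2 and 93.1 mm), and the picture shows the nose touching the screw, so the block is home. Next is the lever, with the fingers caged round the grip.

```bash
cat >> h.py <<'E'
def arc(q,z=48):
    th=-.7-q; return w([115+75*np.cos(th),-40.5+75*np.sin(th),z]),quat(JP[2]+th+np.pi/2+np.pi)
E
python3 - <<'E'
from h import *
p,o=arc(.04,100); move_ptp(p,o); move_gripper(.045); print(current_clock())
p,o=arc(.04); r=servo_line(p,rate=.1,contact_N=6); print(r,current_clock(),current_position())
c=capture("wrist"); cv2.imwrite("pics/l1.png",c["image"])
c=capture("side"); cv2.imwrite("pics/l1s.png",cv2.resize(c["image"][130:290,200:400],None,fx=4,fy=4))
E
```

```text
17.6917
False 18.3583 [0.43003478 0.03134261 0.0480985 ]
```

View pics/l1.png

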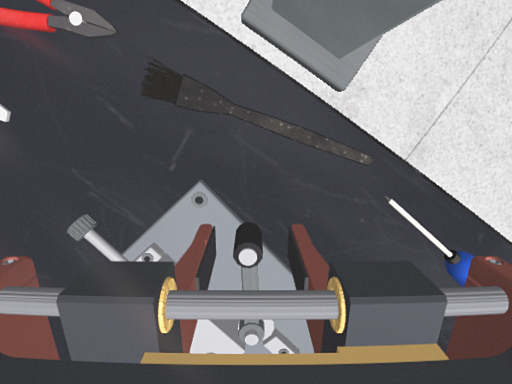

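View pics/l1s.png

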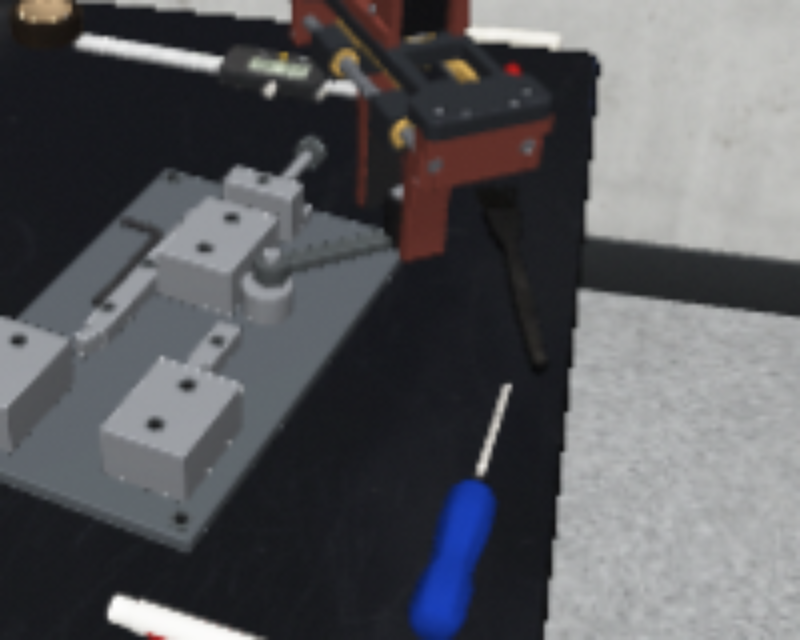

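The grip at (247,248) is centred between the fingers and the block is still at the screw. Swinging the lever now.

Run:
```python
from h import *
move_gripper(.024); print(current_clock(),current_finger_gap())
for q in np.linspace(.04,1.62,11)[1:]:
    p,o=arc(q); r=servo_line(p,o,rate=.06,contact_N=45); print(r,round(q,2),round(current_clock(),2),jx(current_position()),fj())
    if r: break
c=capture("wrist"); cv2.imwrite("pics/l2.png",c["image"])
```

```text
19.0 0.02420324811090433
False 0.2 19.35 [161.7 -99.2] [-0.8 -0.2  0. ]
False 0.36 19.7 [ 152.  -105.7] [ 1.3 -0.5  0.5]
False 0.51 20.05 [ 141.4 -110.7] [-0.   0.4  0.4]
False 0.67 20.4 [ 130. -114.] [ 0.5  0.3 -0.4]
False 0.83 20.75 [ 118.3 -115.5] [ 0.1  1.1 -0.5]
False 0.99 21.1 [ 106.5 -115. ] [ 0.1  0.1 -0.1]
False 1.15 21.45 [  94.8 -112.7] [ 1.  -0.5 -0.2]
False 1.3 21.8 [  83.7 -108.6] [ 0.4  0.9 -0.2]
False 1.46 22.15 [  73.5 -103.1] [ 0.8 -0.  -0.2]
False 1.62 22.5 [ 64.2 -96. ] [ 1.4 -1.6  0.4]
```

View pics/l2.png

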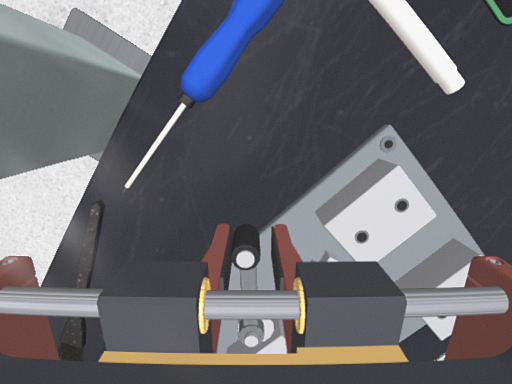

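Run:
```python
from h import *
p,o=arc(1.67); r=servo_line(p,o,rate=.04,contact_N=20); print(r,jx(current_position()),fj())
move_gripper(.045)
P=current_position(); servo_line(P+[0,0,.1],rate=.15); print(current_clock())
move_ptp(w([50,30,190]),quat(JP[2]+np.pi))
c=capture("wrist"); np.savez("e.npz",**c); cv2.imwrite("pics/e.png",cv2.resize(c["image"][60:220,100:345],None,fx=3.2,fy=3.2,interpolation=cv2.INTER_CUBIC))
print(current_clock(),current_position(),fj())
```

```text
False [ 61.7 -93.6] [ 2.3 -3.  -0.4]
24.1583
25.0417 [0.57557708 0.11775783 0.18873065] [ 0.1 -0.6  0.2]
```

View pics/e.png

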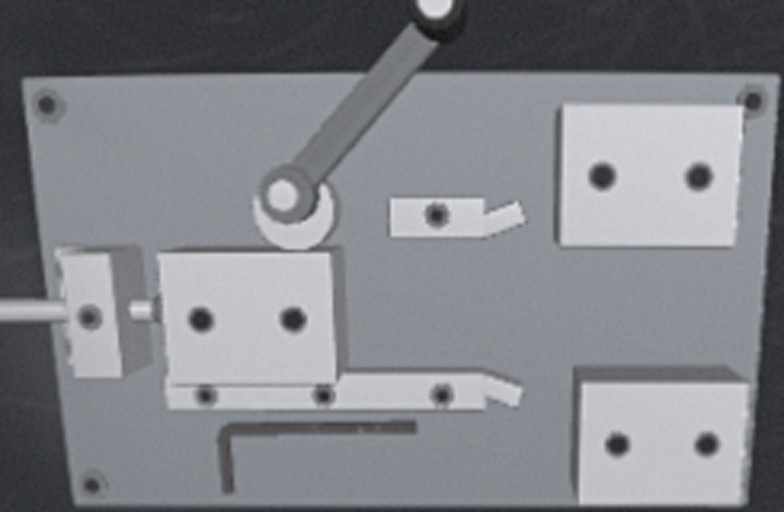

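Run:
```python
from h import *
c=dict(np.load("e.npz"));c0=dict(np.load("w1.npz"))
g=lambda c,u,v,z:jx(at_z(c,((u+.5)/3.2-.5+100,(v+.5)/3.2-.5+60),z))
for n,k,p,z in [("nh0",c0,(600,171),.04),("nh1",c,(602,176),.04),("fh0",c0,(615,438),.04),("fh1",c,(617,444),.04),("n2_0",c0,(697,171),.04),("n2_1",c,(698,176),.04),("f2_0",c0,(704,438),.04),("f2_1",c,(706,444),.04),("m",c,(201,319),.04),("m",c,(293,319),.04),("pin",c,(283,195),.045),("grip",c,(435,3),.069),("rail",c,(345,373),.022),("rail2",c,(485,372),.022)]: print(n,g(k,*p,z))
```

```text
nh0 [ 12. -47.]
nh1 [ 11.8 -47.2]
fh0 [ 3.6 45.1]
fh1 [ 3.5 45.2]
n2_0 [-20.3 -47.2]
n2_1 [-20.  -47.3]
f2_0 [-28.5  45.2]
f2_1 [-28.4  45.3]
m [148.5  -0. ]
m [116.6   0.2]
pin [116.5 -41.5]
grip [ 64.7 -95.6]
rail [102.3  23.1]
rail2 [50.6 22.8]
```

```bash
python3 -c "
from h import *
close_job(); print(current_clock())"
```

```text
the job is handed in; nothing more can be done
the job is handed in; nothing more can be done
```

The middle block sits against the stop screw, clamped to the long rail by the cam lever. The gripper is clear, and I handed the job in at about 25 s of the 48 s allowed.

**What I did:** I pushed the block down the lane with closed fingers, slowing for the last stretch. Two light pushes, each set to stop at an 8 N change, ended at the same place (TCP at jig x = 93.2 and 93.1 mm). The screw contact force itself was not measured. I then swung the lever round with the fingers loosely caged on its grip, released it and backed off.

**Last checks, from the final wrist picture (no reading from the judge):**
- **Block position:** the nose is at about jig x = 162.5 mm, touching the screw.
- **Clamping:** the block lies against the long rail with about zero gap and is square within about 0.01 rad. The images read about 1.5 mm low in y, so I compared the block with the rail as seen rather than using absolute y. Uncorrected, the block's y reads only about +0.1 mm, against the required y > 0. With the offset taken out it is about 1.5 mm.
- **Lever:** at about 1.63 rad.
- **Outer blocks:** their holes are within 0.3 mm of where they were at the start.

No check failed or disagreed.

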